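Wedge a rocking housing casting level on the granite surface plate

TASK

The red-brown casting rocks on the granite plate because one foot was cast short. Lay the steel wedge flat on the plate, slide its thin end under the rim beside the short foot and push it in slowly until the casting sits level and firm, with the foot that hung in the air bearing on the plate, then let go and leave the wedge there. Be gentle: once you feel that foot take the load, stop, before the casting is strained, shoved along or lifted off its other feet; touch nothing but the wedge.

Things in the scene. Friction and masses are not known exactly. Their poses are not given: they have to be found in the camera images.
- casting: red-brown aluminium housing casting, 1.5 kg: flange 170 (x) x 150 (y) x 12 mm on four rounded feet at (+-70, +-60) mm, 14 mm tall; bearing barrel 86 mm wide at (-10, 10), bright top face 60 mm up. Origin: flange centre in plan, at the foot bottoms; z square to the flange. The foot at (-70, 60) is 3.5 mm short: it starts leaning 2.2 degrees, rocked about the diagonal from (-70, -60) to (70, 60)
- edge (a point): lower edge of the flange's -x side, at (-85, 28, 14) mm in the casting's frame, under a yellow paint dab: the wedge goes under here, moving along the casting's +x. Axis 7 mm inside the edge, a rounded rib (9 mm round, 45 mm long along y) hangs under the flange and rides up the wedge. Nothing else hangs within 20 mm of this line for 120 mm inward
- short_foot (a point): bottom of the short foot, at (-70, 60, 3.5) mm in the casting's frame. The rib beside it is rough cast: its underside is 6.3 to 8.9 mm above the plate when the casting is level (about 3 mm lower at the start), so the wedge must go in until its thin end is anywhere from 38 to 88 mm past the edge
- hung_foot (a point): where the foot opposite the short one, at (70, -60) mm, ends; it hangs 7 mm up at the start. Rough cast, up to 1.2 mm too long or short, it bears a little before or after the flange is quite level. Feel it: with shut fingers behind it the wedge takes 1 to 2 N free, 2 to 7 N as the casting rocks up; when this foot bears the push climbs: stop once it is up by 5 N and past 9 N, for 2 to 3 N more is too hard
- foot_near (a point): bottom of the casting's foot at (-70, -60) mm; it stays on the plate
- foot_far (a point): bottom of the casting's foot at (70, 60) mm; it stays on the plate
- wedge: plain bright steel taper wedge, 190 g, 120 mm long, 24 mm wide with parallel sides, 1 in 10: 14 mm thick at the -x end, 2 mm at the +x end, a dark cross hole near the thick end. It lies flat. Origin: centre of its underside; x points to the thin end, z up
- wedge_tip (a point): middle of the wedge's thin end, on its underside, 60 mm from its origin along +x
- wedge_grip (a point): place to grip the wedge across its sides: 38 mm from its origin towards the thick end, 6 mm above its underside
- vblock: steel V-block, 70 x 45 x 42 mm, a bystander. Origin: centre of its underside
- parallel: aluminium parallel with three cross holes, 100 x 24 x 32 mm, a bystander. Origin: centre of its underside
- jack: small dark screw jack, 42 mm diameter at the foot, 52 mm tall, a bystander. Origin: centre of its underside
Things that resemble listed ones, but are neither listed nor needed, are in the scene too. There is more than one size of the wedge; the one meant has the size given above.

How it is judged:
By the outcome, as a careful person would: the job done as asked, in the order asked, and still so for the second after the job is handed in, with the robot touching nothing.
It also fails if it takes over 72 s, if anything falls off the work surface, if the arm or the gripper's body presses on something with over 40 N, if the wrist force passes 120 N, or if a joint passes its speed limit or range.

ROBOT

A 6-joint arm with a two-finger parallel gripper is mounted at the origin on the work surface. World frame = base frame: x ahead of the robot, y to its left, z up, the work surface at z = 0. Lengths are in m, angles in rad, forces in N, time in s.
With the tool pointing down it reaches from about 0.425 to 0.95 m from the base axis. Payload 3.5 kg.
Tool frame: the origin (TCP) lies midway between the tips of the shut fingers; the grasp point (between the pads) lies 19 mm behind it; z points along the fingers, y is the line along which they close (so a half turn about z gives the same grasp; the last joint's range is limited). The gripper opens to 85 mm and grips with 20 to 120 N. Pads are 22 mm wide; open, the fingers measure 114 mm over their backs; the gripper's body (76 mm by 85 mm) begins 54 mm behind the grasp point. The pads swing forward as they close: fully open they stand 13 mm farther back than shut.
Start: joints at [1.161, 0.286, 1.577, -0, 1.279, -0.15], TCP at [0.173, 0.652, 0.231] pointing down, gripper open.
Joint ranges: [-2.77, 2.77], [-0.9, 2.22], [0.21, 2.48], [-1.53, 4.67], [0.24, 2.81], [-2.84, 2.84]. Speed limits (rad/s): [2.79, 2.79, 3.14, 3.14, 3.14, 3.14].

INTERFACE

Orientations are given as a unit quaternion [x, y, z, w].
In Python, from plant import get_state, read_camera, ctrl gives the robot as it stands.
- The arm moves only by the shell command python3 -m crank 'ROWS' [FORCE]. ROWS is JSON, a list of rows, each a list of 3 entries, a list of its own where there are three numbers: the shift along the tool's x, y, z in mm, then the turn about the tool's z in degrees, then the closure in counts, from 0 (fully open) to 255 (shut). In form: [[[tx, ty, tz], yaw, claw], ...]. A call has 1 to 10 rows; each row is the pose to reach, as a shift and turn from the pose commanded when the call began, along the tool's axes at that moment; what a row does not reach only later rows make up. A row lasts 1/10 s, in which the tool goes at most 50 mm and 8.59 degrees, less where a joint would pass 70% of its speed; a pose out of reach is approached as far as the arm can. A call with a gripper value outside its range is refused whole. The fingers move at their own pace and stop on an object; FORCE is the grip in N (left out, the last holds). Time passes only in rows, so rows that repeat a pose let the fingers close. It gives the time, the measured TCP pose, the force, the opening and the grip force at its end, in the units of the state.
- get_state(): the state, without advancing time (a new reading comes with each control period).
- read_camera(name): name is "scene" or "top"; returns a dict with "frame" (384x512x3 uint8, blue, green, red), "range_z" (384x512 float32, m along the optical axis (not along the pixel's ray), 0 where there is no reading), "vfov" (degrees; the focal length in pixels is half the picture's height over the tangent of half this angle, whatever the lens; pixels are square), "cx", "cy" (the principal point, pixels), "origin" and "orientation" of the camera in the world. Camera axes: x right, y down, z forward; pixel columns grow to the right and rows downward; lengths in m; the calibration is good to about 2 mm. A picture is of the moment at which its call begins.
- ctrl.sign_off(): hands the job in; it is judged then, once.
The state is a dict: "time": time; "qpos": joint angles; "dq": joint speeds; "joint_efforts": joint torques, N m; "eef_pos": TCP position; "tcp_rot": TCP orientation; "contact_force": force on the tool from outside, world axes, zero at the start; "wrist_torque": the same for the moment, N m; "opening": opening from 0.0 (shut) to 1.0 (fully open); "finger_force": force on a finger pad.
Only numpy, scipy, OpenCV 4.12 (cv2) and the standard library are available. Lean on these libraries where they do the work, as an engineer would, in place of code of your own. Each camera call takes 0.05 s, during which the arm holds its last target. There are 200 camera calls.

## Working session

There is one attempt and no reset: what is moved stays moved. The work goes in short steps, Python scripts to look and compute and a shell command to move; the robot and the scene stay as the last step left them, time stands still between calls to the robot, and variables do not carry over. Pictures are saved under pics/ and viewed, at most 10 in all, crops included, and the job is handed in when it is done.

```bash
ls; mkdir -p pics; cat > h.py <<'E'
import numpy as np, cv2
from scipy.spatial.transform import Rotation as R
from plant import get_state, read_camera, ctrl
def cam(n):
    c=read_camera(n); h=c["frame"].shape[0]; c["f"]=h/2/np.tan(np.radians(c["vfov"])/2); c["R"]=R.from_quat(c["orientation"]).as_matrix(); return c
def ray(c,u,v):
    d=np.array([(u-c["cx"])/c["f"],(v-c["cy"])/c["f"],1.0]); return c["R"]@d
def plane(c,u,v,z):
    d=ray(c,u,v); o=np.array(c["origin"]); return o+d*(z-o[2])/d[2]
def cloud(c):
    h,w=c["range_z"].shape; u,v=np.meshgrid(np.arange(w),np.arange(h)); z=c["range_z"]
    P=np.stack([(u-c["cx"])/c["f"]*z,(v-c["cy"])/c["f"]*z,z],-1); return P@c["R"].T+np.array(c["origin"])
def proj(c,p):
    q=c["R"].T@(np.array(p)-np.array(c["origin"])); return q[:2]/q[2]*c["f"]+[c["cx"],c["cy"]]
E
python3 - <<'E'
from h import *
s=get_state(); print(s)
for n in("top","scene"):
    c=cam(n); cv2.imwrite(f"pics/{n}0.png",cv2.resize(c["frame"],(800,600),interpolation=cv2.INTER_CUBIC)); print(n,c["origin"],c["R"].round(3),c["f"],c["cx"],c["cy"])
E
```

```text
pics
{'time': 0.0, 'qpos': array([ 1.16099787e+00,  2.87193759e-01,  1.57818679e+00,  1.75377106e-05,
        1.27862357e+00, -1.50013705e-01]), 'dq': array([-0.00047719,  0.00022963,  0.00308427,  0.00245438, -0.00093383,
       -0.00038292]), 'joint_efforts': array([-1.36761500e-03, -4.05985379e+01, -2.92623228e+01, -2.49933428e-04,
        5.93260105e-03,  6.96583005e-07]), 'eef_pos': array([0.1730966 , 0.65173853, 0.22992317]), 'tcp_rot': array([ 1.29529844e-01,  9.91574791e-01, -1.15648644e-03, -3.41169183e-04]), 'contact_force': array([-0.01777108, -0.56331749, -0.17552989]), 'wrist_torque': array([ 0.01001062,  0.02058612, -0.00272686]), 'finger_force': 0.0, 'opening': 1.0004645220095802}
top [ 0.42878041 -0.00976698  1.11223579] [[-0.029 -0.986  0.162]
 [-1.     0.029 -0.006]
 [ 0.001 -0.162 -0.987]] 432.52802899393095 254.63677848851617 189.3277248801454
scene [1.35264495 0.15678108 0.5551871 ] [[-0.209  0.518 -0.829]
 [ 0.978  0.116 -0.174]
 [ 0.006 -0.847 -0.531]] 369.74776150336544 253.87862100149943 192.96952345980594
```

View pics/top0.png

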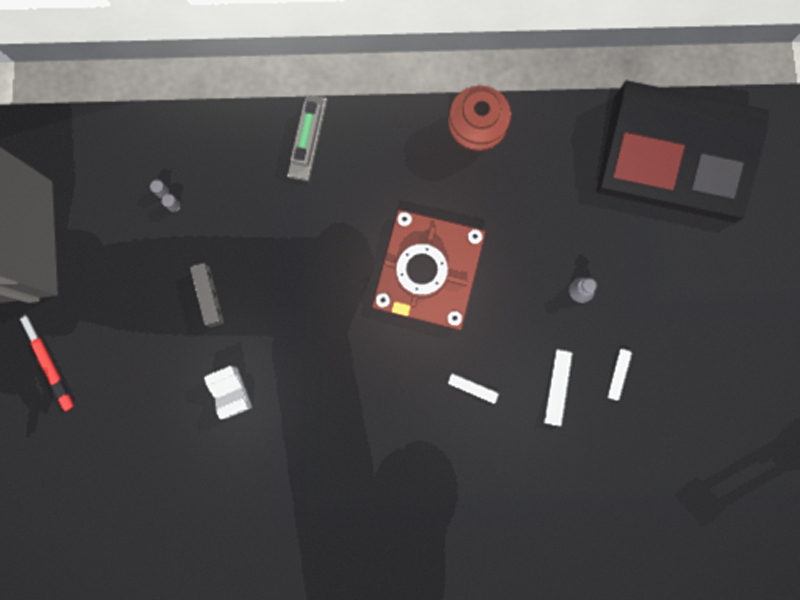

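View pics/scene0.png

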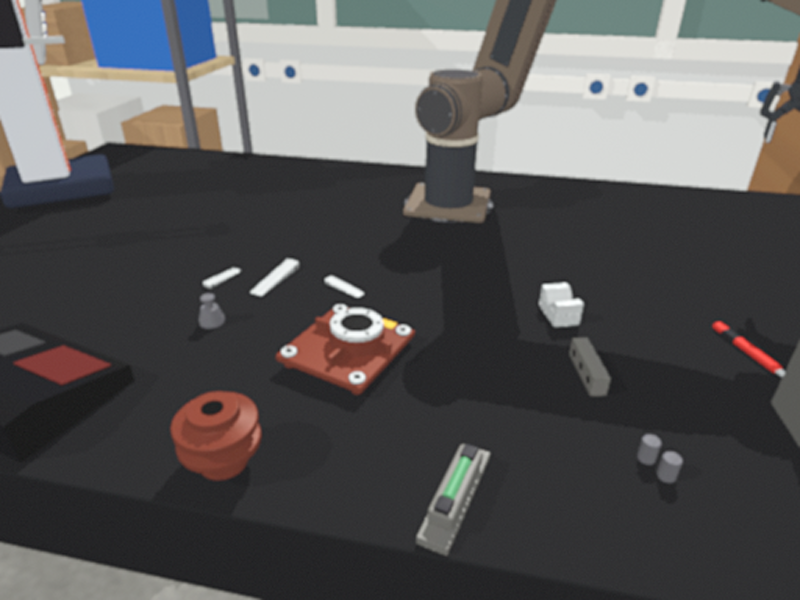

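The top view shows the casting at about (428,268) with the yellow dab at (401,309), so the wedge enters from the bottom. There are three bright bars, at (473,388), (558,387) and (620,375). I'll measure them now; the meant one should be 120 x 24 mm.

```bash
python3 - <<'E'
from h import *
c=cam("top"); P=cloud(c); g=c["frame"].astype(int)
np.save("top0.npy",P)
print("plate z",[np.round(np.median(P[v-3:v+4,u-3:u+4,2]),4) for u,v in((300,260),(320,180),(200,200),(420,280))])
m=(g.min(-1)>120).astype(np.uint8); m[:200]=0; m[:,:270]=0
for q in cv2.findContours(m,0,2)[0]:
    if cv2.contourArea(q)<60: continue
    r=cv2.minAreaRect(q); b=cv2.boxPoints(r); W=np.array([plane(c,u,v,0.008) for u,v in b])
    e=[np.linalg.norm(W[i]-W[(i+1)%4])*1e3 for i in range(4)]
    mm=np.zeros_like(m); cv2.drawContours(mm,[q],-1,1,-1); pts=P[(mm>0)]
    cen=W.mean(0); ax=(W[1]-W[0]) if e[0]>e[1] else (W[2]-W[1]); ax/=np.linalg.norm(ax)
    s=(pts-cen)@ax; k=np.polyfit(s,pts[:,2],1)
    print(np.round(r[0],1),"size",np.round(e,1),"cen",cen.round(4),"ax",ax.round(3),"slope z",k.round(4),"zrange",pts[:,2].min().round(4),pts[:,2].max().round(4))
# casting
red=((g[...,2]>g[...,0]*1.6)&(g[...,2]>50)&(np.abs(P[...,0]-.6)<.15)&(np.abs(P[...,1])<.15)).astype(np.uint8)
q=max(cv2.findContours(red,0,2)[0],key=cv2.contourArea); print(cv2.minAreaRect(q))
pts=P[red>0]; print(np.percentile(pts,[1,50,99],axis=0).round(4))
y=((g[...,2]>150)&(g[...,1]>120)&(g[...,0]<100)).astype(np.uint8); v,u=np.nonzero(y); print("yellow",u.mean(),v.mean(),len(u),P[y>0].mean(0).round(4))
for n,x0,y0,w,h in(("top",275,205,140,80),):
    cv2.imwrite("pics/wedges.png",cv2.resize(c["frame"][y0:y0+h,x0:x0+w],None,fx=5,fy=5,interpolation=cv2.INTER_CUBIC))
E
```

```text
plate z [np.float64(-0.0004), np.float64(-0.0006), np.float64(-0.0005), np.float64(-0.0008)]
[302.6 248.2] size [19.  83.9 18.9 83.7] cen [ 0.456 -0.133  0.008] ax [-0.421 -0.907  0.   ] slope z [-1.3071  0.0116] zrange -0.0057 1.1122
[396.4 239.4] size [84.5 20.8 84.5 20.6] cen [ 0.4715 -0.3724  0.008 ] ax [ 0.948 -0.318  0.   ] slope z [0.0619 0.0033] zrange -0.0055 0.0102
[357.3 247.6] size [122.7  28.8 122.6  28.3] cen [ 0.4539 -0.2717  0.008 ] ax [ 0.973 -0.229  0.   ] slope z [-0.2193  0.0081] zrange -0.0056 1.1122
[290.5 204. ] size [23.2 20.7 23.1 20.7] cen [ 0.5696 -0.1073  0.008 ] ax [-0.029 -1.     0.   ] slope z [-8.5555  0.0196] zrange 0.0219 1.1122
((273.9706115722656, 172.11766052246094), (58.69361877441406, 65.72715759277344), 14.03624439239502)
[[ 0.5602 -0.1444  0.0177]
 [ 0.6466 -0.0777  0.0253]
 [ 0.7391  0.0157  0.0477]]
yellow 256.4 196.2 10 [ 0.5903 -0.0201  0.0219]
```

View pics/wedges.png

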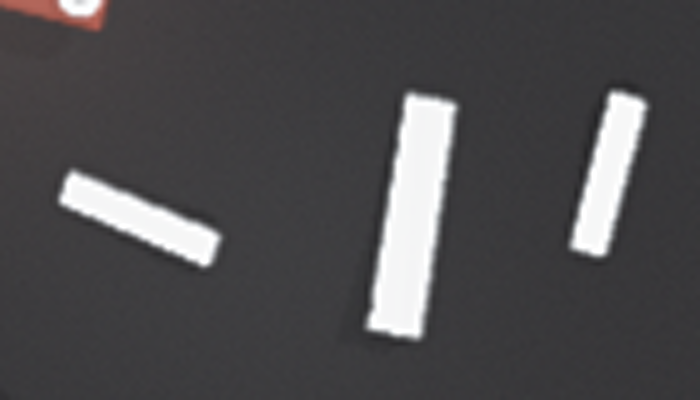

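The middle bar, at (357,247) in native pixels, is 122x28 apparent and the only one about 120 mm long. The other two are about 84x20. Next I need its precise axis, which end is thin, and the casting frame from the four white washers.

```bash
cat > meas.py <<'E'
from h import *
def wedge(c,z0=0.008,lo=335,hi=380,top=215):
    # midline and ends of bright bar by its mask (upsampled)
    g=c["frame"].astype(np.float32).min(-1); k=4
    G=cv2.resize(g,None,fx=k,fy=k,interpolation=cv2.INTER_CUBIC)
    m=(G>130).astype(np.uint8); m[:top*k]=0; m[:,:lo*k]=0; m[:,hi*k:]=0
    q=max(cv2.findContours(m,0,1)[0],key=cv2.contourArea)[:,0,:]
    q=(q+0.5)/k-0.5
    return q
def washers(c):
    g=c["frame"].astype(np.float32).min(-1);k=4
    G=cv2.resize(g[120:225,225:325],None,fx=k,fy=k,interpolation=cv2.INTER_CUBIC)
    m=(G>130).astype(np.uint8); out=[]
    for q in cv2.findContours(m,0,1)[0]:
        a=cv2.contourArea(q)/k/k
        if 25<a<200:
            M=cv2.minEnclosingCircle(q); o=(np.array(cv2.fitEllipse(q)[0])+.5)/k-.5+[225,120]; out.append((o,a))
    return out
E
python3 - <<'E'
from meas import *
c=cam("top"); P=cloud(c)
q=wedge(c)
W=np.array([plane(c,u,v,0.008) for u,v in q])[:,:2]
r=cv2.minAreaRect((W*1000).astype(np.float32)); print("rect",r, cv2.boxPoints(r).round(1).tolist())
m=np.zeros((384,512),np.uint8); cv2.fillPoly(m,[q.round().astype(np.int32)],1); m=cv2.erode(m,np.ones((3,3)))
pts=P[(m>0)&(c["range_z"]>0)]; pts=pts[pts[:,2]<.03]
print("z vs x",[ (round(a,2),np.median(pts[np.abs(pts[:,0]-a)<.008][:,2]).round(4)) for a in np.arange(.40,.52,.02)])
for o,a in washers(c):
    u,v=o.round().astype(int); zz=P[v-2:v+3,u-2:u+3,2].ravel(); print(o.round(2),round(a,1),"z",np.median(zz).round(4),plane(c,*o,np.median(zz)).round(4))
g=cv2.resize(c["frame"][120:225,225:325],None,fx=6,fy=6,interpolation=cv2.INTER_CUBIC); cv2.imwrite("pics/cast.png",g)
E
```

```text
rect ((453.4629211425781, -271.25360107421875), (28.355648040771484, 122.64820098876953), 76.86997985839844) [[390.5, -271.1000061035156], [510.0, -299.0], [516.4000244140625, -271.3999938964844], [397.0, -243.5]]
z vs x [(np.float64(0.4), np.float64(0.0125)), (np.float64(0.42), np.float64(0.0105)), (np.float64(0.44), np.float64(0.0087)), (np.float64(0.46), np.float64(0.0064)), (np.float64(0.48), np.float64(0.0045)), (np.float64(0.5), np.float64(0.0022))]
[290.59 203.28] 72.3 z 0.0294 [ 0.5686 -0.1057  0.0294]
[256.16 197.32] 45.3 z 0.0235 [ 0.5872 -0.0193  0.0235]
[244.6  191.72] 68.2 z 0.0257 [0.6022 0.0096 0.0257]
[303.67 150.99] 69.2 z 0.0326 [ 0.7025 -0.1448  0.0326]
[258.5  139.83] 67.9 z 0.0292 [ 0.7364 -0.0299  0.0292]
```

View pics/cast.png

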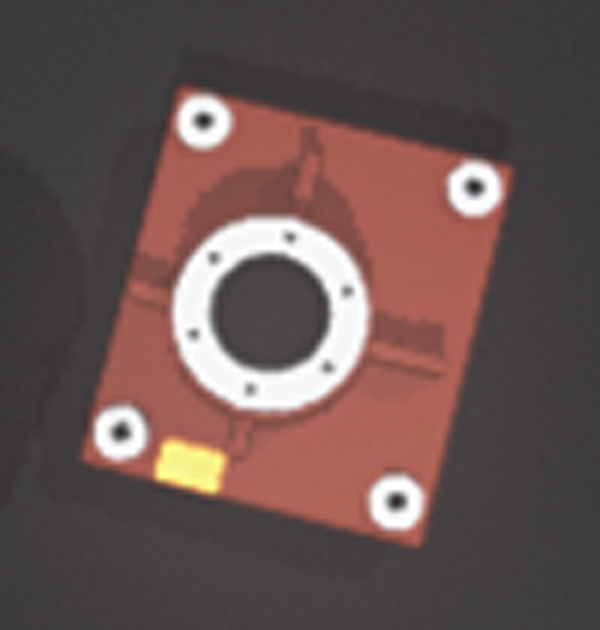

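Washer spacing comes out at 139.9 x 120.1 mm against 140 x 120, so the casting yaw is about -16.3°, and the dab agrees. The wedge's thin end is at +x. Now the wedge pose from its left edge (on the plate) and right edge (on the sloping top), plus the tool deltas.

```bash
cat >> meas.py <<'E'
def wpose(c,**k):
    q=wedge(c,**k); W=np.array([plane(c,u,v,0.0) for u,v in q])[:,:2]
    r=cv2.minAreaRect((W*1000).astype(np.float32)); b=cv2.boxPoints(r)/1000
    ctr=W.mean(0)
    e=b[1]-b[0] if np.linalg.norm(b[1]-b[0])>np.linalg.norm(b[2]-b[1]) else b[2]-b[1]
    ax=e/np.linalg.norm(e); ax*=np.sign(ax[0])
    for it in range(4):
        n=np.array([-ax[1],ax[0]]); mid=np.mean(b,0)
        def T(z): return np.array([plane(c,u,v,z) for u,v in q])[:,:2]
        s0=(W-mid)@ax
        zt=np.clip(0.008-0.1*s0,0.002,0.014)
        Wt=np.array([plane(c,u,v,z) for (u,v),z in zip(q,zt)])[:,:2]
        core=np.abs(s0)<.05; t0=(W-mid)@n; tt=(Wt-mid)@n
        L=core&(t0>0); Rr=core&(t0<0)
        kl=np.polyfit(s0[L],t0[L],1); kr=np.polyfit(((Wt-mid)@ax)[Rr],tt[Rr],1)
        sl=(kl[0]+kr[0])/2; a=np.arctan(sl); 
        mid2=mid+n*(kl[1]+kr[1])/2; ax=np.array([ax[0]-np.sin(a)*ax[1]*1,ax[1]+np.sin(a)*ax[0]]); ax/=np.linalg.norm(ax)
        b=np.array([mid2])
    n=np.array([-ax[1],ax[0]]); s=(Wt-mid2)@ax; cen=abs((Wt-mid2)@n)<.008
    hi=np.median(s[cen&(s>0.04)]); lo=np.median(s[cen&(s<-.04)])
    return mid2+ax*(hi+lo)/2,np.degrees(np.arctan2(ax[1],ax[0])),kl[1]-kr[1],hi-lo,(kl[0],kr[0])
def tool(p,yaw):
    s=get_state(); Rt=R.from_quat(s["tcp_rot"]).as_matrix(); d=Rt.T@(np.array(p)-s["eef_pos"])*1e3
    x=Rt[:,0]; return d.round(1), "tool x yaw",np.degrees(np.arctan2(x[1],x[0])).round(2)
E
python3 - <<'E'
from meas import *
c=cam("top"); o,y,w,l,k=wpose(c); print(o.round(4),y,w,l,k)
a=np.radians(y); g=o-0.038*np.array([np.cos(a),np.sin(a)]); print("grip",g)
print(tool([g[0],g[1],.1],0)); 
E
```

```text
[ 0.4538 -0.2721] -13.528084148003746 0.02516433301213903 0.1220716248789894 (np.float64(0.007075205954226487), np.float64(-0.007075205954193699))
grip [ 0.41688578 -0.26320392]
(array([-470.6, -821.8,  131.5]), 'tool x yaw', np.float64(165.11))
```

Wedge: origin (0.454,-0.272), yaw -13.5°, size 122 x 25 mm, which fits 120 x 24. I'll travel round the base first.

```bash
python3 -m crank '[[[-455,-243,30],0,0],[[-455,-243,30],0,0],[[-455,-243,30],0,0],[[-455,-243,30],0,0],[[-455,-243,30],0,0],[[-455,-243,30],0,0],[[-455,-243,30],0,0],[[-455,-243,30],0,0],[[-455,-243,30],0,0],[[-455,-243,30],0,0]]' 30
python3 - <<'E'
from meas import *
print(tool([.4169,-.2632,.10],0)); print(tool([.55,-.1,.2],0))
E
```

```text
time: 1.25
eef_pos: [0.5397, 0.3104, 0.2022]
tcp_rot: [0.13, 0.992, 0.0, 0.0]
contact_force: [0.1, 1.3, 0.3]
opening: 0.999
finger_force: 0.0
(array([ -28.7, -585.9,  102.1]), 'tool x yaw', np.float64(165.11))
(array([-115.4, -393.9,    2.2]), 'tool x yaw', np.float64(165.11))
```

```bash
python3 -m crank '[[[-80,-420,0],0,0],[[-80,-420,0],0,0],[[-80,-420,0],0,0],[[-80,-420,0],0,0],[[-80,-420,0],0,0],[[-80,-420,0],-1.4,0],[[-80,-420,0],-1.4,0],[[-80,-420,0],-1.4,0],[[-80,-420,0],-1.4,0]]'
python3 - <<'E'
from meas import *
print(tool([.4169,-.2632,.06],0))
E
```

```text
time: 2.15
eef_pos: [0.5074, -0.1178, 0.2026]
tcp_rot: [0.119, 0.993, -0.0, 0.0]
contact_force: [1.3, 0.3, 0.1]
opening: 1.001
finger_force: 0.0
(array([  53.7, -162.6,  142.7]), 'tool x yaw', np.float64(166.35))
```

```bash
python3 -m crank '[[[54,-163,100],0,0],[[54,-163,100],0,0],[[54,-163,100],0,0],[[54,-163,100],0,0],[[54,-163,100],0,0],[[54,-163,150],0,0],[[54,-163,180],0,0],[[54,-163,195],0,0],[[54,-163,200],0,0],[[54,-163,200],0,0]]' && python3 -m crank '[[[0,0,0],0,200],[[0,0,0],0,200],[[0,0,0],0,230],[[0,0,0],0,255],[[0,0,0],0,255],[[0,0,0],0,255],[[0,0,0],0,255],[[0,0,0],0,255]]' 50
```

```text
time: 3.15
eef_pos: [0.4176, -0.26, 0.0022]
tcp_rot: [0.117, 0.993, 0.0, -0.0]
contact_force: [-0.3, -1.1, 0.2]
opening: 1.001
finger_force: 0.0
time: 3.95
eef_pos: [0.4181, -0.2613, 0.0034]
tcp_rot: [0.117, 0.993, -0.001, 0.001]
contact_force: [-1.5, -1.5, 6.2]
opening: 0.262
finger_force: 49.6
```

```bash
python3 -m crank '[[[0,0,-10],0,255],[[0,0,-40],0,255],[[0,0,-70],0,255],[[0,0,-70],0,255]]' && python3 -m crank '[[[29,281,0],2.8,255],[[29,281,0],2.8,255],[[29,281,0],2.8,255],[[29,281,0],2.8,255],[[29,281,0],2.8,255],[[29,281,0],2.8,255],[[29,281,0],2.8,255],[[29,281,0],2.8,255],[[29,281,0],2.8,255]]'
python3 - <<'E'
from h import *
s=get_state();x=R.from_quat(s["tcp_rot"]).as_matrix()[:,0];print(s["eef_pos"],np.degrees(np.arctan2(x[1],x[0])))
c=cam("scene"); f=c["frame"]; u,v=proj(c,[.52,0,.05]).astype(int); cv2.imwrite("pics/held.png",cv2.resize(f[v-65:v+65,u-85:u+85],None,fx=4.5,fy=4.5,interpolation=cv2.INTER_CUBIC)); print(u,v)
E
```

```text
time: 4.35
eef_pos: [0.4194, -0.2621, 0.0762]
tcp_rot: [0.117, 0.993, -0.002, 0.003]
contact_force: [0.6, -0.5, -1.3]
opening: 0.26
finger_force: 49.0
time: 5.25
eef_pos: [0.454, 0.0191, 0.0715]
tcp_rot: [0.142, 0.99, -0.0, -0.001]
contact_force: [-0.4, 0.8, -1.2]
opening: 0.264
finger_force: 49.1
[0.45400349 0.01911335 0.07150062] 163.6775101266443
260 184
```

View pics/held.png

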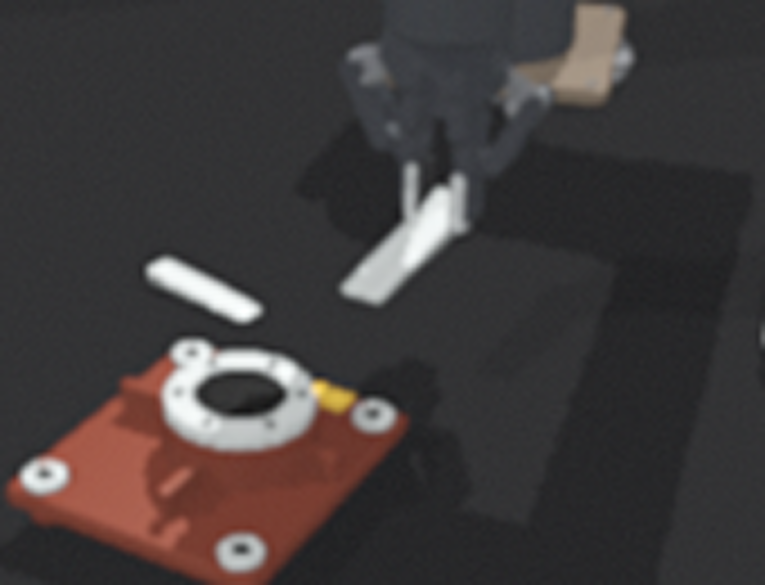

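The wedge is held level, its thin end pointing at the dab side. Next I lower it, release it flat and check the pose.

```bash
python3 -m crank '[[[0,0,30],0,255],[[0,0,50],0,255],[[0,0,60],0,255],[[0,0,65],0,255],[[0,0,67],0,255],[[0,0,67.5],0,255],[[0,0,67.5],0,255]]' && python3 -m crank '[[[0,0,0],0,150],[[0,0,0],0,150],[[0,0,0],0,150],[[0,0,-30],0,150],[[0,0,-70],0,150],[[0,0,-110],0,150],[[60,0,-130],0,150],[[60,0,-130],0,150]]'
python3 - <<'E'
from meas import *
c=cam("top"); P=cloud(c); 
u,v=proj(c,[.52,0,.01]); print(u,v)
f=c["frame"]; cv2.imwrite("pics/placed.png",cv2.resize(f[170:280,190:330],None,fx=5,fy=5,interpolation=cv2.INTER_CUBIC))
E
```

```text
time: 6.0
eef_pos: [0.4555, 0.0194, 0.0056]
tcp_rot: [0.142, 0.99, -0.0, 0.001]
contact_force: [-0.5, -0.2, -1.7]
opening: 0.266
finger_force: 49.1
time: 6.8
eef_pos: [0.3961, 0.0371, 0.1371]
tcp_rot: [0.141, 0.99, 0.0, 0.002]
contact_force: [-0.3, -0.2, -0.3]
opening: 0.41
finger_force: 0.0
249.34138780578533 224.40411611355253
```

View pics/placed.png

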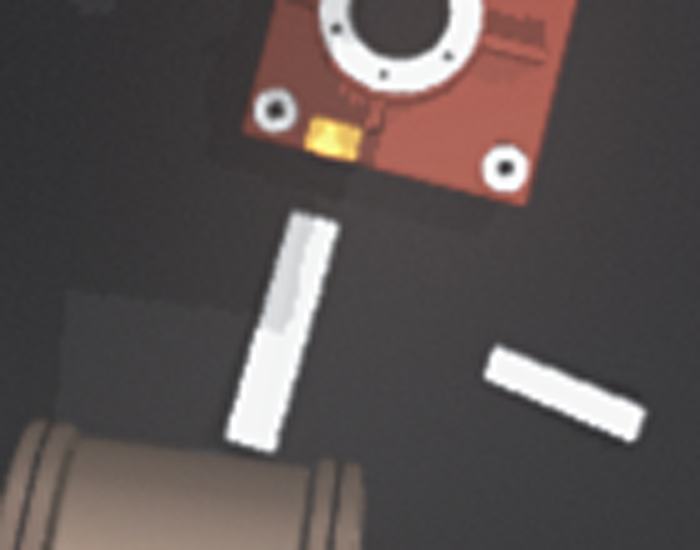

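The wedge lies flat and fully in view, thin end at crop (315,218), heading for the dab at (333,138). Now for its exact pose in the casting's frame.

```bash
cat >> meas.py <<'E'
def report(c,**k):
    o,y,w,l,kk=wpose(c,**k); a=np.radians(-16.3); C=np.array([.6524,-.0677]); M=np.array([[np.cos(a),-np.sin(a)],[np.sin(a),np.cos(a)]])
    b=np.radians(y); t=o+.06*np.array([np.cos(b),np.sin(b)])
    print("o",o.round(4),"yaw",round(y,2),"w,l",round(w,4),round(l,4),"tip in cast mm",(M.T@(t-C)*1e3).round(1),"tail in cast",(M.T@(2*o-t-C)*1e3).round(1)); return o,b
E
python3 - <<'E'
from meas import *
c=cam("top"); report(c,lo=232,hi=262,top=205)
for o,a in washers(c): print(o.round(2),round(a),end=' ')
E
```

```text
o [0.4921 0.0091] yaw -18.01 w,l 0.0263 0.1216 tip in cast mm [-115.4   27. ] tail in cast [-235.4   30.5]
[250.84 218.77] 118 [290.6  203.28] 72 [244.59 191.69] 58 [303.67 150.98] 69 [258.49 139.79] 57
```

The wedge is about 1.7° off and 1 mm to the side. Closing the fingers at the casting's yaw will square it, so I'll regrip and slide it in until the tip is about 15 mm past the edge.

```bash
python3 -m crank '[[[0,0,0],0,120],[[-60,0,50],0,120],[[-60,0,50],0,120],[[-60,0,100],0,120],[[-60,0,120],0,120],[[-60,0,128],0,120],[[-60,0,131],0,120],[[-60,0,131],0,120]]' && python3 -m crank '[[[0,0,0],0,220],[[0,0,0],0,240],[[0,0,0],0,255],[[0,0,0],0,255],[[0,0,0],0,255],[[0,0,0],0,255]]' 30
```

```text
time: 7.7
eef_pos: [0.4556, 0.0194, 0.0041]
tcp_rot: [0.142, 0.99, -0.0, 0.0]
contact_force: [-0.6, 0.0, 0.2]
opening: 0.531
finger_force: 0.0
time: 8.3
eef_pos: [0.4562, 0.0193, 0.0054]
tcp_rot: [0.142, 0.99, -0.0, 0.002]
contact_force: [0.5, 1.0, 6.3]
opening: 0.268
finger_force: 30.4
```

```bash
python3 -m crank '[[[0,0,-1],0,255],[[-5,-0.5,-1],0,255],[[-10,-1,-1],0,255],[[-15,-1,-1],0,255],[[-20,-1,-1],0,255],[[-25,-1,-1],0,255],[[-30,-1,-1],0,255],[[-35,-1,-1],0,255],[[-40,-1,-1],0,255],[[-43,-1,-1],0,255]]' && python3 -m crank '[[[0,0,0],0,200],[[0,0,0],0,170],[[0,0,0],0,150],[[0,0,0],0,150],[[0,0,-40],0,150],[[0,0,-90],0,150],[[50,0,-130],0,150],[[90,0,-150],0,150],[[90,0,-150],0,150]]'
python3 - <<'E'
from meas import *
s=get_state()["eef_pos"]; c=cam("top"); f=c["frame"]; cv2.imwrite("pics/ins.png",cv2.resize(f[170:280,190:330],None,fx=5,fy=5,interpolation=cv2.INTER_CUBIC))
for o,a in washers(c): print(o.round(2),round(a),end=' ')
E
```

```text
time: 9.3
eef_pos: [0.4936, 0.0074, 0.0053]
tcp_rot: [0.142, 0.99, 0.0, -0.004]
contact_force: [-9.6, 2.8, 14.0]
opening: 0.27
finger_force: 31.1
time: 10.2
eef_pos: [0.4079, 0.0326, 0.1575]
tcp_rot: [0.141, 0.99, 0.0, 0.003]
contact_force: [0.8, 0.1, -0.8]
opening: 0.417
finger_force: 0.0
[290.59 203.28] 72 [244.58 191.69] 59 [303.67 150.98] 69 [258.48 139.79] 57
```

View pics/ins.png

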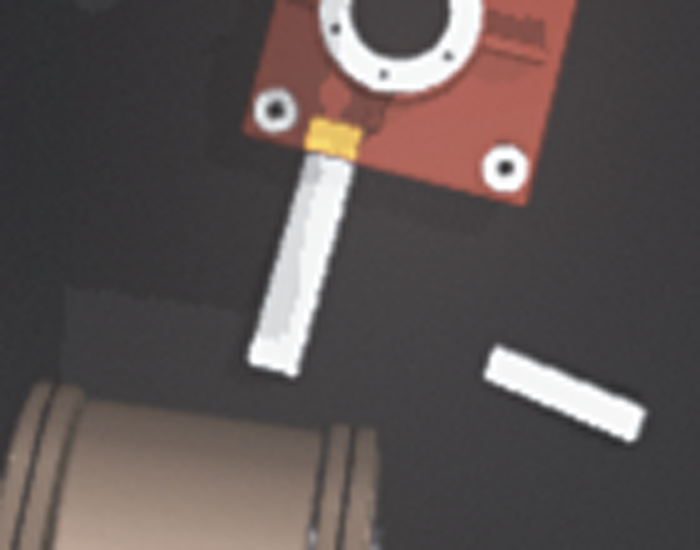

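The tip is now under the rim below the dab, and the washers haven't moved, so the casting hasn't either. I'll measure the wedge's tail end and line.

```bash
cat >> meas.py <<'E'
def tail(c,bot,lo=230,hi=272,off=None):
    # wedge edges outside the rim, midline by rows, tail end at z=14 mm; edge at rim
    g=cv2.resize(c["frame"].astype(np.float32).min(-1),None,fx=4,fy=4,interpolation=cv2.INTER_CUBIC)
    m=(g>120).astype(np.uint8); m[:203*4]=0; m[bot*4:]=0; m[:,:lo*4]=0; m[:,hi*4:]=0
    q=max(cv2.findContours(m,0,1)[0],key=cv2.contourArea); r=cv2.approxPolyDP(q,8,True)[:,0,:]
    q=(q[:,0,:]+.5)/4-.5; a=np.radians(-16.3); M=np.array([[np.cos(a),-np.sin(a)],[np.sin(a),np.cos(a)]])
    X=np.array([M.T@(plane(c,u,v,.010)[:2]-[.6524,-.0677])*1e3 for u,v in q])
    Xt=np.array([M.T@(plane(c,u,v,.014)[:2]-[.6524,-.0677])*1e3 for u,v in q])
    x0,x1=X[:,0].min(),X[:,0].max(); core=(X[:,0]>x0+12)&(X[:,0]<x1-12); mid=X[core,1].mean()
    L=core&(X[:,1]>mid); Rr=core&(X[:,1]<mid); kl=np.polyfit(X[L,0],X[L,1],1); kr=np.polyfit(X[Rr,0],X[Rr,1],1); k=(kl+kr)/2
    t=np.median(Xt[(X[:,0]<x0+12)&(abs(X[:,1]-np.polyval(k,X[:,0]))<8),0])
    w=np.polyval(kl,mid*0+t)-np.polyval(kr,t); y=np.polyval(k,t); p=M@np.array([t,y])/1e3+[.6524,-.0677]
    print("tail x",t.round(1),"y",y.round(1),"width",w.round(1),"yaw rel",np.degrees(k[0]).round(2),"kl,kr",kl[0].round(3),kr[0].round(3),"y at edge",np.polyval(k,-85).round(1),"tip past edge",(t+205).round(1),"world tail",p.round(4)); return p
E
python3 - <<'E'
from meas import *
c=cam("top"); p=tail(c,246); a=np.radians(-16.3)
q=p-.03*np.array([np.cos(a),np.sin(a)]); print(q,tool([q[0],q[1],.008],0))
E
```

```text
tail x -196.5 y 29.0 width 26.5 yaw rel -1.16 kl,kr -0.024 -0.017 y at edge 26.7 tip past edge 8.5 world tail [0.4719 0.0153]
[0.44312082 0.02367678] (array([-34.4,   1.4, 147.9]), 'tool x yaw', np.float64(163.75))
```

```bash
python3 -m crank '[[[-34,1.4,40],0,255],[[-34,1.4,80],0,255],[[-34,1.4,80],0,255],[[-34,1.4,80],0,255],[[-34,1.4,110],0,255],[[-34,1.4,135],0,255],[[-34,1.4,147],0,255],[[-34,1.4,151],0,255],[[-34,1.4,151],0,255],[[-34,1.4,151],0,255]]' 20
```

```text
time: 11.3
eef_pos: [0.4436, 0.0234, 0.0052]
tcp_rot: [0.142, 0.99, -0.0, 0.001]
contact_force: [-0.7, 0.0, 0.1]
opening: -0.001
finger_force: 0.0
```

```bash
python3 -m crank '[[[-3,0,0],0,255],[[-6,0,0],0,255],[[-9,0,0],0,255],[[-12,0,0],0,255],[[-14,0,0],0,255],[[-16,0,0],0,255],[[-18,0,0],0,255],[[-20,0,0],0,255]]'; python3 -m crank '[[[-1,0,0],0,255],[[-2,0,0],0,255],[[-3,0,0],0,255],[[-4,0,0],0,255],[[-5,0,0],0,255]]'
```

```text
time: 12.1
eef_pos: [0.4616, 0.018, 0.0037]
tcp_rot: [0.142, 0.99, -0.0, -0.0]
contact_force: [-0.7, 0.6, 0.2]
opening: -0.005
finger_force: 0.0
time: 12.6
eef_pos: [0.466, 0.0167, 0.0036]
tcp_rot: [0.142, 0.99, 0.0, -0.0]
contact_force: [-0.3, -0.7, -0.3]
opening: -0.001
finger_force: 0.6
```

```bash
for i in 1; do python3 -m crank '[[[-1,0,-0.5],0,255],[[-2,0,-1],0,255],[[-3,0,-1],0,255],[[-4,0,-1],0,255],[[-5,0,-1],0,255]]'; done; python3 - <<'E'
from meas import *
tail(cam("top"),241)
E
python3 -m crank '[[[-1,0,0],0,255],[[-2,0,0],0,255],[[-3,0,0],0,255],[[-4,0,0],0,255],[[-5,0,0],0,255]]'
```

```text
time: 13.1
eef_pos: [0.4712, 0.0152, 0.0048]
tcp_rot: [0.142, 0.99, -0.0, -0.0]
contact_force: [-1.0, 0.0, 0.7]
opening: -0.004
finger_force: 0.6
tail x -140.9 y 28.2 width 25.9 yaw rel 0.13 kl,kr -0.01 0.015 y at edge 28.3 tip past edge 64.1 world tail [ 0.525  -0.0011]
time: 13.65
eef_pos: [0.476, 0.0138, 0.0048]
tcp_rot: [0.142, 0.99, -0.0, -0.0]
contact_force: [-1.1, 0.5, 0.9]
opening: 0.0
finger_force: 0.8
```

```bash
cat > p.py <<'E'
from h import *
s=get_state(); f=s["contact_force"]; d=np.array([np.cos(np.radians(-16.3)),np.sin(np.radians(-16.3))]); print("t",s["time"].__round__(2),"push",round(-f[:2]@d,2),"s",round((s["eef_pos"][:2]-[.6524,-.0677])@d*1e3,1),"z",s["eef_pos"][2].round(4),"fz",f[2].round(1))
E
for i in 1 2 3; do python3 -m crank '[[[-0.7,0,0],0,255],[[-1.4,0,0],0,255],[[-2.1,0,0],0,255],[[-3,0,0],0,255]]' >/dev/null; python3 p.py; done
```

```text
t 14.05 push 2.34 s -189.4 z 0.0048 fz 1.2
t 14.45 push 4.64 s -186.9 z 0.0047 fz 3.7
t 14.85 push 4.74 s -184.0 z 0.0046 fz 4.9
```

```bash
for i in 1 2 3 4; do python3 -m crank '[[[-0.5,0,0],0,255],[[-1,0,0],0,255],[[-1.5,0,0],0,255],[[-2,0,0],0,255]]' >/dev/null; python3 p.py; done
```

```text
t 15.25 push 4.38 s -181.2 z 0.0047 fz 1.2
t 15.65 push 1.99 s -179.1 z 0.0047 fz -0.3
t 16.05 push 2.06 s -177.1 z 0.0047 fz -1.1
t 16.45 push 1.47 s -175.2 z 0.0048 fz -1.1
```

```bash
for i in 1 2 3 4; do python3 -m crank '[[[-0.5,0,0],0,255],[[-1,0,0],0,255],[[-1.5,0,0],0,255]]' >/dev/null; python3 p.py; done; python3 - <<'E'
from meas import *
c=cam("top");P=cloud(c)
for o,a in washers(c):
    u,v=o.round().astype(int); print(o.round(2),round(a),np.median(P[v-2:v+3,u-2:u+3,2]).round(4),end=' ')
E
```

```text
t 16.75 push 1.85 s -173.7 z 0.0048 fz -0.6
t 17.05 push 2.67 s -172.3 z 0.0048 fz -1.2
t 17.35 push 2.71 s -170.9 z 0.0048 fz -1.2
t 17.65 push 4.5 s -169.7 z 0.0048 fz 1.8
[254.08 204.75] 76 0.0074 [290.78 203.23] 71 0.0284 [244.74 191.47] 58 0.0279 [303.77 151.03] 68 0.0308 [258.61 139.67] 57 0.0292
```

```bash
for i in 1 2 3 4; do python3 -m crank '[[[-0.3,0,0],0,255],[[-0.6,0,0],0,255],[[-1,0,0],0,255]]' >/dev/null; python3 p.py; done
```

```text
t 18.0 push 5.63 s -169.0 z 0.0048 fz 2.5
t 18.3 push 6.83 s -168.4 z 0.0047 fz 4.8
t 18.6 push 8.37 s -167.8 z 0.0047 fz 5.4
t 18.9 push 10.07 s -167.2 z 0.0047 fz 6.8
```

```bash
cat > lv.py <<'E'
from meas import *
acc={}
for i in range(3):
    c=cam("top");P=cloud(c)
    for o,a in washers(c):
        if a<75 and o[1]<204 :
            u,v=o.round().astype(int); k=(int(u)//6,int(v)//6); acc.setdefault(k,[]).append([*o,np.median(P[v-2:v+3,u-2:u+3,2])*1e3])
for k in acc: print(np.mean(acc[k],0).round(2),end=' ')
m=(np.linalg.norm(c["frame"].astype(float)-[0,0,0],axis=-1)>0)
# flange plane normal from red pixels
g=c["frame"].astype(int); r=(g[...,2]>g[...,0]*1.6)&(g[...,2]>50)&(abs(P[...,0]-.65)<.09)&(abs(P[...,1]+.07)<.08)&(P[...,2]>.016)&(P[...,2]<.033)
X=P[r]; 
for _ in range(4):
    A=np.c_[X[:,:2],np.ones(len(X))]; k=np.linalg.lstsq(A,X[:,2],rcond=None)[0]; e=X[:,2]-A@k; X=X[abs(e)<2*e.std()]
a=np.radians(-16.3); print("\ntilt deg cast x,y:",np.degrees(k[0]*np.cos(a)+k[1]*np.sin(a)).round(2),np.degrees(-k[0]*np.sin(a)+k[1]*np.cos(a)).round(2))
E
python3 lv.py; python3 p.py
python3 - <<'E'
from meas import *
P=np.load("top0.npy"); c=cam("top"); g=c["frame"].astype(int); r=(g[...,2]>g[...,0]*1.6)&(g[...,2]>50)&(abs(P[...,0]-.65)<.09)&(abs(P[...,1]+.07)<.08)&(P[...,2]>.016)&(P[...,2]<.033)
X=P[r]
for _ in range(4):
    A=np.c_[X[:,:2],np.ones(len(X))]; k=np.linalg.lstsq(A,X[:,2],rcond=None)[0]; e=X[:,2]-A@k; X=X[abs(e)<2*e.std()]
a=np.radians(-16.3); print("start tilt:",np.degrees(k[0]*np.cos(a)+k[1]*np.sin(a)).round(2),np.degrees(-k[0]*np.sin(a)+k[1]*np.cos(a)).round(2))
E
```

```text
[254.31 203.87   6.95] [290.8  203.19  29.49] [244.76 191.46  28.38] [303.77 151.01  30.42] [258.62 139.65  29.34] 
tilt deg cast x,y: 0.43 -0.38
t 19.05 push 9.37 s -167.2 z 0.0047 fz 6.3
start tilt: 1.26 -1.26
```

The push rose from about 2.7 N to 9.5–10 N, which meets the stop criterion, and the casting is nearly level. I'll back straight off and check.

```bash
python3 -m crank '[[[1,0,0],0,255],[[2,0,0],0,255],[[4,0,0],0,255],[[8,0,0],0,255],[[12,0,0],0,255],[[16,0,-10],0,255],[[22,0,-60],0,255],[[22,0,-110],0,255],[[22,0,-150],0,255],[[60,0,-150],0,255]]'; python3 -m crank '[[[20,0,0],0,255],[[20,0,0],0,255],[[20,0,0],0,255]]'
python3 lv.py; python3 - <<'E'
from meas import *
c=cam("top"); tail(c,245)
a=np.radians(-16.3); M=np.array([[np.cos(a),-np.sin(a)],[np.sin(a),np.cos(a)]])
print("washers in start frame",[ (M.T@(plane(c,*o,.029)[:2]-[.6524,-.0677])*1e3).round(1).tolist() for o,ar in washers(c) if ar<76])
f=c["frame"]; cv2.imwrite("pics/end.png",cv2.resize(f[130:240,210:350],None,fx=5,fy=5,interpolation=cv2.INTER_CUBIC))
E
```

```text
time: 20.1
eef_pos: [0.4514, 0.0214, 0.1642]
tcp_rot: [0.142, 0.99, -0.0, 0.01]
contact_force: [0.8, 1.0, 0.5]
opening: 0.002
finger_force: 0.0
time: 20.4
eef_pos: [0.4254, 0.0287, 0.1555]
tcp_rot: [0.142, 0.99, -0.0, 0.001]
contact_force: [-0.1, 0.2, -0.0]
opening: 0.002
finger_force: 0.0
[290.81 203.19  29.41] [244.76 191.45  28.11] [303.77 151.02  30.03] [258.62 139.65  29.01] 
tilt deg cast x,y: 0.4 -0.38
tail x -159.1 y 28.7 width 26.3 yaw rel -0.32 kl,kr -0.008 -0.003 y at edge 28.3 tip past edge 45.9 world tail [0.5077 0.0046]
washers in start frame [[-69.3, -60.5], [-69.6, 59.7], [70.7, -60.4], [70.6, 59.7]]
```

View pics/end.png

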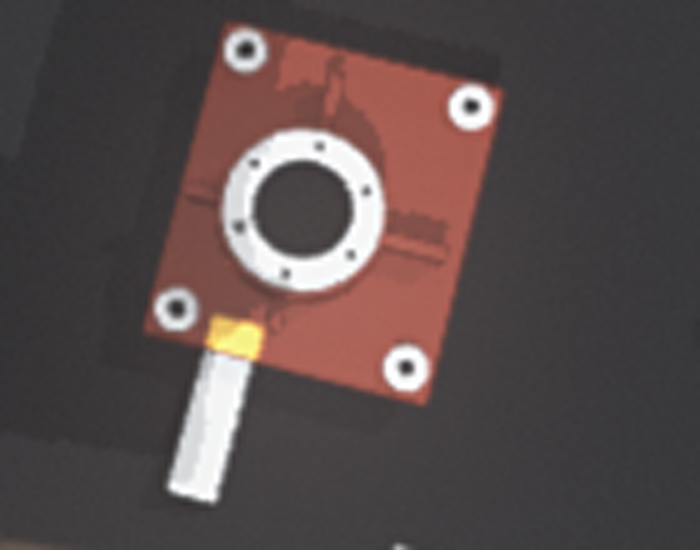

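The casting hasn't shifted (washers within about 0.7 mm). The wedge is straight, with its tip about 46 mm past the edge, which is inside the 38–88 mm range. Both the lift and the felt push fit a slightly long hung foot that now bears on the plate. Handing in.

```bash
python3 -c "
from plant import ctrl; print(ctrl.sign_off())"
```

```text
the job is handed in; nothing more can be done
None
```

I slid the wedge flat under the rim beside the short foot, tip about 46 mm past the edge, stopped when the push climbed to about 10 N, let go and handed in. The casting did not shift but still reads about 0.6° off level; I judged that the hung foot bears from the push alone.

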